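Unlock the cash drawer with its key

TASK

Take the key with the square bow from the wooden stand, put it into the lock on top of the cash drawer, feeling gently for the keyhole until it is fully home, and turn it clockwise until the bolt lets go and the drawer springs out. Never force the key, leave it standing in the lock, and leave the other key and the things on the counter where they are.

Things in the scene. Friction and masses are not known exactly. Their poses are not given: they have to be found in the camera images.
- square_key: The steel key for this drawer, with a square-edged bow; 86 mm long, 40 to 80 g. Origin on the shank's axis at its lowest tip, z up along the shank. Round shank 7 mm in diameter, its last 2 mm tapering to a blunt 5 mm end. At the start it hangs upright in either one of the stand's two sockets, collar on the stand's top, and lifts straight out
- square_key_bit (a point): middle of the square key's bit (the flag that passes the keyhole): 4 mm thick, from 10 to 20 mm above the tip, standing out to 13 mm from the axis along the key's own +x
- square_key_collar (a point): centre of the underside of the square key's round collar (18 mm in diameter, 4 mm thick), 34 mm above its tip; when the key is fully home this rests on the lock plate
- square_key_bow (a point): centre of the square key's flat bow, 66 mm above its tip; the bow is 32 mm wide along x, 40 mm high and 10 mm thick along y: grip it across the 10 mm
- key_stand: fixed wooden block, 160 (x) x 60 (y) x 42 mm high, origin under its centre; the keys hang in two loose slots 36 mm either side of the centre along its x, their own +x along the stand's +x
- till: fixed dark steel cash drawer case, 240 (x) x 260 (y) x 100 mm high, origin under its centre; the drawer is in its -x face. A square aluminium lock plate, 48 mm wide, 10 mm thick, its face 104 mm above the case's underside, lies in a lower 80 mm steel flange in the top (2.5 mm below the face), about 60 mm from the centre towards -x
- lock_mark (a point): nominal centre of the lock at the height of the plate's face, axes as the case's. The lock is not fitted exactly: the true keyhole centre is up to 5 mm from here in x and in y, and the plate with its keyhole is turned up to 0.35 rad either way about the vertical, differently each time, not measured: find it by feel or eye. It does not yield sideways
- lock_plate (a joint): how far the sprung lock plate is pressed down, m: 0 free, stop at 0.007; spring 6 N per mm. It tells how hard the key presses on the plate. More than 0.004 (about 24 N) counts as forcing the lock
- keyhole_floor (a point): point of the case 10 mm under lock_mark, level with the plate's underside. Keyhole: a 9 mm square hole on the lock's axis for the shank, plus a slot 5.8 mm wide from it to 14.5 mm from the axis, towards the lock's +x (away from the drawer front), for the bit. Until the key is home the slot, 10 mm deep, keeps it from turning
- lock_cam (a point): point of the case 20 mm under lock_mark, at the hidden cam. With the key home the bit turns freely about 0.25 rad clockwise (from above), then pushes the cam against about 0.1 N m; the bolt lets go about 1 rad from the slot (the grip may lag a little), the cam's stop is at about 1.45 rad. Once turned the key is held down by the plate and stays where it is left
- cash_drawer (a joint): how far the cash drawer is out, m: 0 shut, 0.06 fully out. A spring of about 4 N drives it out towards the case's -x by itself as soon as the bolt lets go
- drawer_front (a point): centre of the outer face of the drawer's front panel, 256 mm wide, 82 mm high
- tray: fixed black serving tray, 300 x 400 x 18 mm, origin under its centre; glass and brassware stand on it
- round_key: the other key, same length (86 mm) and same blade, but with a round bow 38 mm across; it hangs in the other socket of the stand and stays there (may be shifted by at most 20 mm)
- brass_plate: flowered brass plate, 176 mm across, lying on the black tray; bystander
- tumbler_a: glass tumbler, 76 mm across, 85 mm high, on the tray; bystander
- tumbler_b: glass tumbler, 72 mm across, 90 mm high, on the tray; bystander
- decanter: glass decanter, 80 mm across, 160 mm high, on the tray; bystander
- clog_a: small porcelain clog, 96 x 34 x 32 mm, on the counter; bystander
- clog_b: its twin; bystander
- bell: small brass hand bell, 44 mm across, 58 mm high, standing on the rear left part of the cash drawer's top; bystander
Mind the look-alikes: they are no part of the job. Leave any orange or yellow look-alike of the square_key alone.

How it is judged:
By the outcome, as a careful person would: the job done as asked, in the order asked, and still so for the second after the job is handed in, with the robot touching nothing.
It also fails if it takes over 72 s, if anything falls off the work surface, if the arm or the gripper's body presses on something with over 40 N, if the wrist force passes 120 N, or if a joint passes its speed limit or range.

ROBOT

A 6-joint arm with a two-finger parallel gripper is mounted at the origin on the work surface. World frame = base frame: x ahead of the robot, y to its left, z up, the work surface at z = 0. Lengths are in m, angles in degrees, forces in N, time in s.
With the tool pointing down it reaches from about 0.275 to 0.75 m from the base axis. Payload 10.2 kg.
Tool frame: the origin (TCP) lies between the finger pads; the fingertips stand 19 mm ahead of it and the grasp point (between the pads) is the TCP; z points along the fingers, y is the direction in which the jaws open and shut (so a half turn about z gives the same grasp; the last joint's range is limited). The gripper opens to 85 mm and grips with 20 to 120 N. Pads are 22 mm wide; open, the fingers measure 114 mm over their backs; the gripper's body (76 mm by 85 mm) begins 54 mm behind the grasp point. The pads swing forward as they close: fully open they stand 13 mm farther back than shut.
Start: joints at [51.2, 17.928, 85.812, -0, 76.261, -12.8], TCP at [0.23, 0.472, 0.25] pointing down, gripper open.
Joint ranges: [-168.41, 168.41], [-55.51, 124.54], [10.69, 146.95], [-70.63, 250.63], [1, 178], [-165.06, 165.06]. Speed limits (degrees/s): [136.94, 136.94, 172.46, 180, 180, 180].

INTERFACE

Orientations are given as a 3x3 rotation matrix whose columns are the frame's x, y, z axes.
In Python, from bench import ctrl gives the robot as it stands.
- The arm moves only by the tool carry_out, never from a script. Its argument "rows" is a list of rows, each a list of 3 entries, a list of its own where there are three numbers: the opening, from -1 (shut) to 1 (fully open), then the shift along the tool's x, y, z in cm, then the turn about the tool's z in rad. A call has 1 to 10 rows; each row is the pose to reach, as a shift and turn from the pose measured when the call began, along the tool's axes at that moment; what a row does not reach only later rows make up. A row lasts 1/8 s, in which the tool goes at most 62.5 mm and 10.7 degrees, less where a joint would pass 70% of its speed; a pose out of reach is approached as far as the arm can. A call with a gripper value outside its range is refused whole. The fingers move at their own pace and stop on an object; "newtons" is the grip in N (left out, the last holds). Time passes only in rows, so rows that repeat a pose let the fingers close. It gives the time, the measured TCP pose, the force and the opening at its end, in the units of the state.
- ctrl.get_state(): the state, without advancing time (a new reading comes with each control period).
- ctrl.camera(name): name is "scene" or "top"; returns (picture, depth): 400x640x3 uint8, red, green, blue; 400x640 float32, m along the optical axis (not along the pixel's ray), 0 where there is no reading.
- ctrl.camera_params(name): a dict with "camera_matrix" (3x3 intrinsics, pixels), "rvec" (rotation vector, rad) and "tvec" (3), from world to camera coordinates, as OpenCV has them. Camera axes: x right, y down, z forward; pixel columns grow to the right and rows downward; lengths in m; the calibration is good to about 2 mm. A picture is of the moment at which its call begins. camera_params takes no time and is no camera call.
- ctrl.sign_off(): hands the job in, once; it reports no verdict.
The state is a dict: "clock": time; "joint_pos": joint angles; "joint_vel": joint speeds; "joint_torque": joint torques, N m; "tcp_pos": TCP position; "tcp_rot": TCP orientation; "force": force on the tool from outside, world axes, zero at the start; "torque": the same for the moment, N m; "gripper_width": finger opening in m.
Only numpy, scipy, OpenCV 4.12 (cv2) and the standard library are available. Lean on these libraries where they do the work, as an engineer would, in place of code of your own. Each camera call takes 0.05 s, during which the arm holds its last target. There are 200 camera calls.

## Working session

There is one attempt and no reset: what is moved stays moved. The work goes in short steps, Python scripts to look and compute and a tool call to move; the robot and the scene stay as the last step left them, time stands still between calls to the robot, and variables do not carry over. Pictures are saved under pics/ and viewed, about 8 in all and at most 12, crops included, and the job is handed in when it is done.

Besides the shell and the picture viewer there is one more tool, called after ">>>" by a JSON object that holds its "fn" and its "kwargs". carry_out: Moves the arm, as the interface text tells. Its arguments: {"type":"object","properties":{"rows":{"type":"array"},"newtons":{"type":"number"}},"required":["rows"]}

```bash
mkdir -p pics
cat > h.py <<'E'
import numpy as np, cv2
from bench import ctrl
def cam(n):
    im,d=ctrl.camera(n); p=ctrl.camera_params(n)
    K=np.array(p["camera_matrix"]);R=cv2.Rodrigues(np.array(p["rvec"],float))[0];t=np.array(p["tvec"],float).ravel()
    return im,d,K,R,t
def cloud(d,K,R,t):
    v,u=np.mgrid[:d.shape[0],:d.shape[1]]
    P=np.stack([(u-K[0,2])/K[0,0]*d,(v-K[1,2])/K[1,1]*d,d],-1)
    W=(P-t)@R; W[d==0]=np.nan; return W
def proj(p,K,R,t):
    q=R@np.array(p)+t; return (K@q)[:2]/q[2]
def save(n,im): cv2.imwrite("pics/"+n,im[:,:,::-1])
E
python3 - <<'E'
from h import *
for n in("scene","top"):
    im,d,K,R,t=cam(n); save(n+"0.png",im); np.savez(n+"0.npz",im=im,d=d,K=K,R=R,t=t)
    print(n,K[0,0],-R.T@t,R[2])
s=ctrl.get_state();print(s)
E
```

```text
scene 434.9304381075476 [1.10018352 0.23326934 1.11710386] [-0.43167175 -0.26871669 -0.8610754 ]
top 380.386262603112 [ 0.42415168 -0.07964896  1.20281004] [ 0.13040585 -0.00998279 -0.99141044]
{'clock': 0.1, 'joint_pos': array([ 5.12008260e+01,  1.79570578e+01,  8.58494592e+01,  3.31243760e-04,
        7.62601032e+01, -1.28012292e+01]), 'joint_vel': array([-0.00270301, -0.1387036 , -0.1869617 ,  0.00754031, -0.04970033,
        0.05530329]), 'joint_torque': array([ 1.97058871e-03, -4.12904155e+01, -2.60142356e+01, -1.86806469e-04,
        3.08704097e-03, -1.42986781e-05]), 'tcp_pos': array([0.23001834, 0.47170273, 0.24978626]), 'tcp_rot': array([[-8.98809071e-01,  4.38339728e-01, -7.32942053e-04],
       [ 4.38340262e-01,  8.98808656e-01, -9.02660442e-04],
       [ 2.63102728e-04, -1.13259740e-03, -9.99999324e-01]]), 'force': array([0.36166986, 0.19967556, 0.25145982]), 'torque': array([ 0.05282706,  0.04899733, -0.00651284]), 'gripper_width': 0.08552393781212858}
```

View pics/scene0.png

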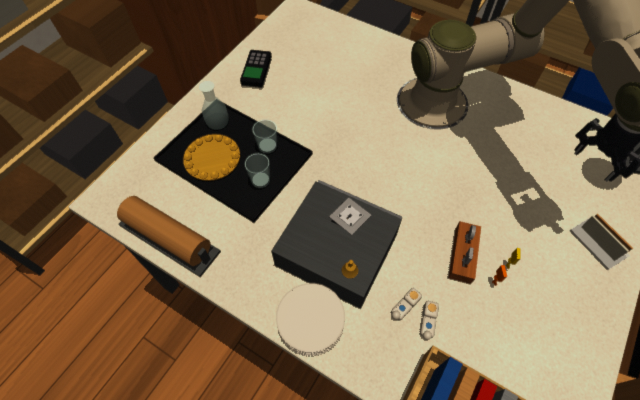

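View pics/top0.png

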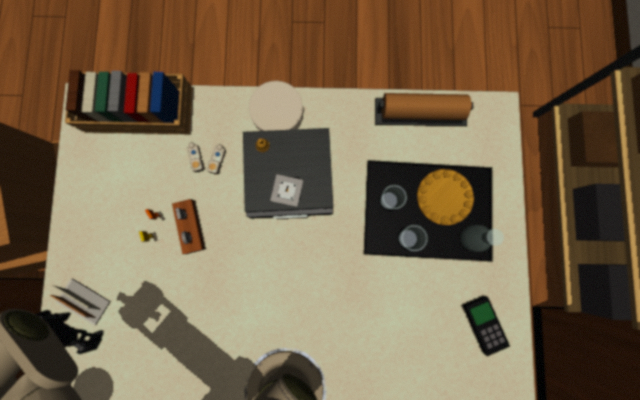

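The scene view shows the stand at (467,250) with keys at about (472,232) and (467,257). Orange and yellow look-alikes stand at (502,272) and (516,256), and the lock plate is at (350,216). In the top view the keys are at (181,212) and (186,237), and the plate is at (287,190).

Run:
```python
from h import *
A=np.load("scene0.npz");B=np.load("top0.npz")
def crop(im,u,v,w,h): return cv2.resize(im[v-h//2:v+h//2,u-w//2:u+w//2],(400,300),interpolation=cv2.INTER_CUBIC)
a,b=A["im"],B["im"]
save("c1.png",np.vstack([np.hstack([crop(a,480,252,80,60*1),crop(a,350,216,56,42)]),np.hstack([crop(b,180,226,80,60),crop(b,287,190,56,42)])]))
WA=cloud(A["d"],A["K"],A["R"],A["t"]);WB=cloud(B["d"],B["K"],B["R"],B["t"])
# stand & till tops from top view
for nm,W,(u0,u1,v0,v1) in(("T",WB,(165,210,190,262)),("S",WA,(445,485,215,285))):
    w=W[v0:v1,u0:u1].reshape(-1,3)
    m=(w[:,2]>.034)&(w[:,2]<.048); q=w[m]; r=cv2.minAreaRect(q[:,:2].astype(np.float32)); print(nm,"stand",m.sum(),r,q[:,2].mean())
    m=(w[:,2]>.06);print(" key pts",np.round(w[m],3)[::3].tolist())
for nm,W,(u0,u1,v0,v1) in(("T",WB,(235,340,120,222)),("S",WA,(265,410,175,310))):
    w=W[v0:v1,u0:u1].reshape(-1,3)
    m=(w[:,2]>.092)&(w[:,2]<.112); q=w[m]; r=cv2.minAreaRect(q[:,:2].astype(np.float32)); print(nm,"till",m.sum(),r,np.median(q[:,2]))
```

```text
T stand 895 ((0.481351375579834, 0.3083443343639374), (0.16007867455482483, 0.062038108706474304), 15.886293411254883) 0.04308240575940715
 key pts [[0.531, 0.322, 0.096], [0.528, 0.326, 0.092], [0.528, 0.316, 0.097], [0.531, 0.317, 0.067], [0.525, 0.319, 0.095], [0.527, 0.316, 0.08], [0.522, 0.322, 0.095], [0.523, 0.316, 0.088], [0.519, 0.322, 0.095], [0.52, 0.316, 0.087], [0.522, 0.313, 0.069], [0.516, 0.316, 0.095], [0.518, 0.314, 0.075], [0.513, 0.318, 0.096], [0.514, 0.314, 0.084], [0.51, 0.321, 0.095], [0.511, 0.312, 0.095], [0.513, 0.313, 0.069], [0.508, 0.314, 0.089], [0.51, 0.312, 0.07], [0.505, 0.315, 0.095], [0.506, 0.31, 0.083], [0.501, 0.316, 0.101], [0.502, 0.31, 0.092], [0.504, 0.31, 0.066], [0.501, 0.314, 0.072], [0.465, 0.3, 0.081], [0.462, 0.306, 0.081], [0.462, 0.299, 0.073], [0.459, 0.304, 0.084], [0.459, 0.299, 0.075], [0.456, 0.303, 0.087], [0.456, 0.297, 0.079], [0.453, 0.303, 0.088], [0.453, 0.296, 0.08], [0.45, 0.304, 0.092], [0.45, 0.294, 0.095], [0.451, 0.296, 0.062], [0.447, 0.298, 0.093], [0.448, 0.294, 0.078], [0.444, 0.3, 0.093], [0.445, 0.293, 0.08], [
[... 1335 characters left out ...]
322, 0.094], [0.523, 0.315, 0.086], [0.523, 0.321, 0.094], [0.522, 0.315, 0.077], [0.526, 0.32, 0.092], [0.522, 0.314, 0.07], [0.532, 0.319, 0.095], [0.526, 0.326, 0.092], [0.531, 0.317, 0.084], [0.532, 0.322, 0.093], [0.528, 0.317, 0.071], [0.532, 0.322, 0.087], [0.527, 0.316, 0.062], [0.532, 0.321, 0.078], [0.53, 0.317, 0.064], [0.532, 0.323, 0.074], [0.533, 0.318, 0.063], [0.532, 0.324, 0.068], [0.534, 0.321, 0.062]]
T till 7076 ((0.6448157429695129, 0.003045499324798584), (0.2558698356151581, 0.26003292202949524), 3.841295003890991) 0.10158807669057644
S till 8319 ((0.6485027074813843, 0.002498999238014221), (0.2534712255001068, 0.2617088556289673), 3.878281593322754) 0.10012132201319886
```

View pics/c1.png

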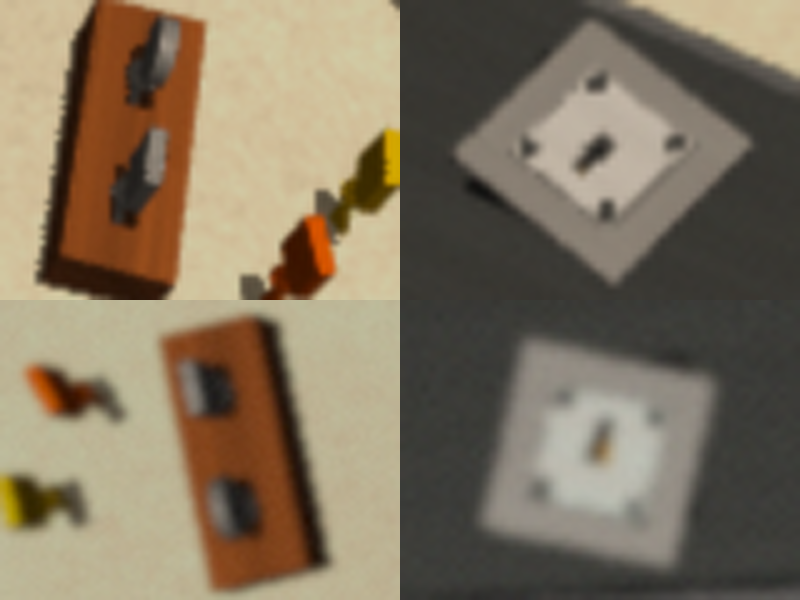

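Candidates in the scene view: the steel square-bow key at (467,257), the steel round-bow key at (472,232), the orange look-alike at (502,272) and the yellow one at (516,256). The close crop shows that the steel key in the far socket has the flat-topped square bow, at about (0.517, 0.318). I choose that one. The lock plate is turned by roughly 10–13°.

Run:
```python
from h import *
A=np.load("scene0.npz");B=np.load("top0.npz")
out=[]
cx,cy=0.59,0.005
for nm,Q in(("S",A),("T",B)):
    K,R,t=Q["K"],Q["R"],Q["t"]
    # ortho: row down = -x, col right = -y ; 90mm -> 400px
    s=400/0.09; g=np.mgrid[:400,:400]; X=cx-(g[0]-200)/s; Y=cy-(g[1]-200)/s
    P=np.stack([X,Y,np.full_like(X,.104)],-1)@R.T+t
    uv=P@K.T; u=(uv[...,0]/uv[...,2]).astype(np.float32);v=(uv[...,1]/uv[...,2]).astype(np.float32)
    o=cv2.remap(Q["im"],u,v,cv2.INTER_CUBIC); out.append(o)
    g=cv2.cvtColor(o,cv2.COLOR_RGB2GRAY); 
    _,b=cv2.threshold(g,0 or 100,255,cv2.THRESH_BINARY); c=max(cv2.findContours(b,0,1)[0],key=cv2.contourArea)
    r=cv2.minAreaRect(c); print(nm,"flange ctr",cx-(r[0][1]-200)/s,cy-(r[0][0]-200)/s,np.array(r[1])/s,r[2])
    # dark keyhole blob near centre
    k=g[120:280,120:280].astype(float); 
    th=np.percentile(k,50)*.72; m=(k<th).astype(np.uint8); n,l,st,ce=cv2.connectedComponentsWithStats(m)
    for i in range(1,n):
        if st[i,4]>100:
            yy,xx=np.where(l==i); mu=cv2.moments((l==i).astype(np.uint8),True); a=.5*np.degrees(np.arctan2(2*mu['mu11'],mu['mu20']-mu['mu02']))
            print("  blob",st[i,4],"xy",cx-(ce[i,1]+120-200)/s,cy-(ce[i,0]+120-200)/s,"bbox mm",st[i,2:4]/s*1000,"axis",a)
    W=cloud(Q["d"],K,R,t); z=W[...,2]
    reg=(W[...,0]>.38)&(W[...,0]<.6)&(W[...,1]>.25)&(W[...,1]<.46)&(z>.015)
    n,l,st,ce=cv2.connectedComponentsWithStats(reg.astype(np.uint8))
    for i in range(1,n):
        if st[i,4]>6: w=W[l==i]; print("  obj",st[i,4],w.min(0).round(3),w.max(0).round(3))
    w=W[(W[...,0]>.66)&(W[...,0]<.8)&(abs(W[...,1])<.14)&(z>.115)&(z<.2)]; print("  bell",w.min(0).round(3),w.max(0).round(3))
save("c2.png",np.hstack(out))
```

```text
S flange ctr 0.5893480884552001 0.003726506042480469 [0.07971124 0.07993784] 10.977097511291504
  blob 2696 xy 0.5927277911721068 0.00241992767062315 bbox mm [ 9.675 19.35 ] axis -79.92486107086931
  obj 1404 [0.4   0.259 0.015] [0.569 0.358 0.097]
  obj 154 [0.435 0.414 0.015] [0.467 0.432 0.088]
  obj 167 [0.501 0.396 0.015] [0.532 0.42  0.09 ]
  bell [0.71  0.065 0.115] [0.74  0.094 0.159]
T flange ctr 0.5882630374908447 0.005057396697998047 [0.081432   0.08200267] 11.40871810913086
  blob 1713 xy 0.5928649737302977 0.004609894921190893 bbox mm [ 8.325 15.525] axis -74.0126198328776
  obj 1187 [0.397 0.258 0.016] [0.566 0.359 0.101]
  obj 101 [0.499 0.393 0.017] [0.528 0.418 0.092]
  obj 116 [0.434 0.412 0.017] [0.464 0.431 0.091]
  bell [0.704 0.065 0.115] [0.732 0.092 0.163]
```

View pics/c2.png

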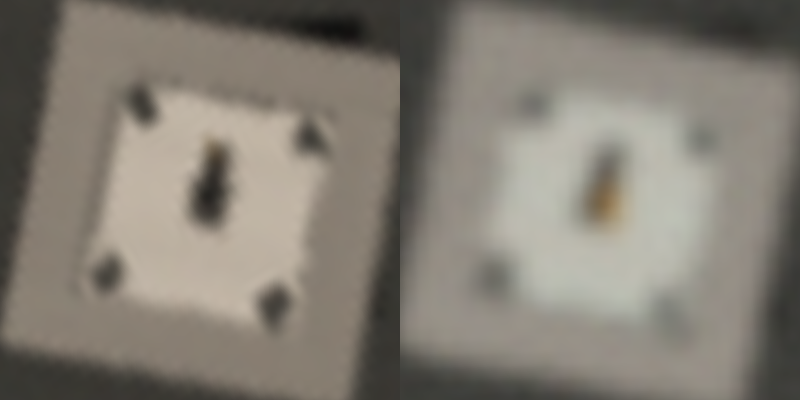

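The orthophotos (scene left, top right) show the keyhole's square at about (208,206) left and (603,207) right. Both put it near x 0.588, y 0.004, with the slot leaning to a yaw of about −11°, matching the flange's −11°. The stand fit puts the key at (0.517, 0.318), yaw 15.5°. Now moving above it.

>>> {"fn": "carry_out", "kwargs": {"rows": [[0,[-5,-0.2,0],-0.12],[0,[-11,-0.4,0],-0.3],[0,[-17,-0.7,2],-0.48],[0,[-23,-0.9,4],-0.66],[0,[-28,-1.1,6],-0.724],[0,[-32.5,-1.3,7],-0.724],[0,[-32.5,-1.3,7],-0.724],[0,[-32.5,-1.3,7],-0.724]], "newtons": 40}}

```text
clock: 1.1
tcp_pos: [0.5159, 0.3178, 0.1796]
tcp_rot: [[-0.964, -0.267, -0.001], [-0.267, 0.964, -0.001], [0.002, -0.0, -1.0]]
force: [-0.2, 0.3, 0.0]
gripper_width: 0.0428
```

```bash
cat >> h.py <<'E'
def st():
    s=ctrl.get_state(); R=s["tcp_rot"]; print("t",s["clock"],"p",s["tcp_pos"].round(4),"yaw_y",np.degrees(np.arctan2(R[1,1],R[0,1])).round(2),"tilt",R[:2,2].round(4),"F",s["force"].round(2),"M",s["torque"].round(3),"w",round(s["gripper_width"],4),"j6",s["joint_pos"][5].round(1)); return s
def togo(x,y,z):
    s=st(); print("tool cm",(s["tcp_rot"].T@(np.array([x,y,z])-s["tcp_pos"])*100).round(2))
E
python3 -c "
from h import *
togo(.517,.318,.074)"
```

```text
t 1.1 p [0.5159 0.3178 0.1796] yaw_y 105.49 tilt [-0.0014 -0.0009] F [-0.24  0.28  0.04] M [0.034 0.022 0.034] w 0.0428 j6 -84.9
tool cm [-0.13 -0.   10.56]
```

>>> {"fn": "carry_out", "kwargs": {"rows": [[0,[-0.1,0,3],0],[0,[-0.1,0,6],0],[0,[-0.1,0,9],0],[0,[-0.1,0,10.4],0],[0,[-0.1,0,10.4],0],[-0.5,[-0.1,0,10.4],0],[-1,[-0.1,0,10.4],0],[-1,[-0.1,0,10.4],0],[-1,[-0.1,0,10.4],0],[-1,[-0.1,0,10.4],0]], "newtons": 40}}

```text
clock: 2.35
tcp_pos: [0.5172, 0.3182, 0.0768]
tcp_rot: [[-0.964, -0.267, 0.0], [-0.267, 0.964, -0.0], [-0.0, -0.0, -1.0]]
force: [-1.6, -0.0, 6.6]
gripper_width: 0.0095
```

```bash
python3 -c "
from h import *
st()"
```

```text
t 2.35 p [0.5172 0.3182 0.0768] yaw_y 105.49 tilt [ 0.0004 -0.    ] F [-1.61 -0.04  6.59] M [ 0.055  0.211 -0.012] w 0.0095 j6 -84.9
```

Gripped (9.5 mm). Lifting straight up.

>>> {"fn": "carry_out", "kwargs": {"rows": [[-1,[0,0,0],0],[-1,[0,0,-1],0],[-1,[0,0,-3],0],[-1,[0,0,-6],0],[-1,[0,0,-10],0],[-1,[0,0,-14],0],[-1,[0,0,-14],0],[-1,[0,0,-14],0]], "newtons": 70}}

```text
clock: 3.35
tcp_pos: [0.5167, 0.3181, 0.2161]
tcp_rot: [[-0.964, -0.267, -0.001], [-0.267, 0.964, -0.0], [0.001, -0.0, -1.0]]
force: [0.5, -0.6, -0.8]
gripper_width: 0.0086
```

Run:
```python
from h import *
s=st(); out=[]
for n in("scene","top"):
    im,d,K,R,t=cam(n); c=s["tcp_pos"]-[0,0,.045]; u,v=proj(c,K,R,t).astype(int)
    print(n,u,v); out.append(cv2.resize(im[v-30:v+30,u-30:u+30],(400,400),interpolation=cv2.INTER_CUBIC))
    W=cloud(d,K,R,t); 
    m=(abs(W[...,0]-c[0])<.03)&(abs(W[...,1]-c[1])<.03)&(W[...,2]<s["tcp_pos"][2]-.022)&(W[...,2]>.11)
    print(np.c_[W[m]-s["tcp_pos"]].round(4)[:60].tolist())
save("c3.png",np.hstack(out))
```

```text
t 3.35 p [0.5167 0.3181 0.2161] yaw_y 105.49 tilt [-0.0009 -0.0005] F [ 0.48 -0.58 -0.78] M [-0.056  0.012 -0.009] w 0.0086 j6 -84.9
scene 480 239
[[-0.001, -0.0095, -0.0341], [0.0043, -0.0089, -0.0296], [0.007, -0.0079, -0.0292], [0.0043, -0.0057, -0.0316], [0.0085, -0.0068, -0.0308], [0.0063, -0.0047, -0.0324], [0.0047, -0.0026, -0.033], [0.01, -0.0039, -0.0305], [0.0087, -0.0019, -0.0305], [0.0037, -0.0035, -0.0468], [0.0043, -0.0018, -0.0438], [0.011, -0.0009, -0.0308], [0.0039, -0.0041, -0.0526], [0.0043, -0.0023, -0.0499], [0.0058, -0.0007, -0.0453], [0.003, 0.0016, -0.0479], [0.0139, 0.0072, -0.0222], [0.0031, -0.0027, -0.0581], [0.0047, -0.001, -0.0534], [0.0066, 0.0006, -0.0482], [0.0032, -0.0032, -0.0642], [0.0047, -0.0016, -0.0596], [0.0085, -0.0002, -0.0512], [0.0089, 0.0016, -0.0485], [0.0068, -0.0005, -0.0603], [0.012, 0.0006, -0.0496], [0.0086, 0.003, -0.0531], [0.011, 0.0002, -0.0576], [0.0126, 0.0018, -0.0527], [0.0118, 0.0038, -0.052], [0.0144, 0.0011, -0.056], [0.0129, 0.0032, -0.0564]]
top 168 210
[[-0.0026, -0.0087, -0.0348], [-0.0006, -0.0031, -0.0569], [0.0, -0.0034, -0.0632], [-0.0039, -0.0027, -0.0512], [-0.0036, -0.0047, -0.053], [-0.003, -0.0046, -0.0604], [-0.0086, -0.0065, -0.0276]]
```

View pics/c3.png

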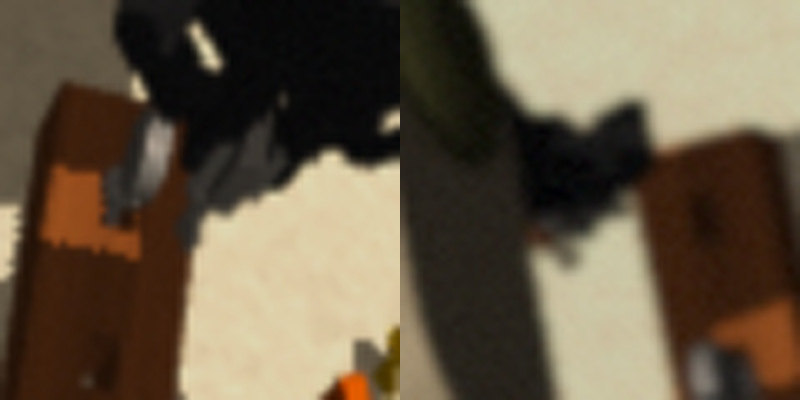

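The scene depth shows the bit standing out to +x (tip +14 mm, at 50–58 mm under the TCP), so key yaw is about 15.5° as assumed. The round key is still in its socket. Carrying it above the lock.

>>> {"fn": "carry_out", "kwargs": {"rows": [[-1,[0.2,-4,0],0.06],[-1,[0.4,-9,0],0.13],[-1,[0.7,-15,0],0.22],[-1,[1,-21,0],0.3],[-1,[1.2,-26,0],0.38],[-1,[1.4,-30,1],0.44],[-1,[1.5,-32.2,2.5],0.463],[-1,[1.5,-32.2,3.1],0.463],[-1,[1.5,-32.2,3.1],0.463],[-1,[1.5,-32.2,3.1],0.463]]}}

```text
clock: 4.7
tcp_pos: [0.5881, 0.0049, 0.185]
tcp_rot: [[-0.982, 0.19, -0.001], [0.19, 0.982, -0.001], [0.001, -0.001, -1.0]]
force: [-0.5, 0.8, -0.9]
gripper_width: 0.0093
```

Run:
```python
from h import *
s=st(); out=[]
for n in("scene","top"):
    im,d,K,R,t=cam(n); c=s["tcp_pos"]-[0,0,.06]; u,v=proj(c,K,R,t).astype(int)
    print(n,u,v,"campos",-R.T@t); out.append(cv2.resize(im[v-28:v+28,u-28:u+28],(400,400),interpolation=cv2.INTER_CUBIC))
    W=cloud(d,K,R,t); z=W[...,2]-s["tcp_pos"][2]
    m=(abs(W[...,0]-c[0])<.025)&(abs(W[...,1]-c[1])<.025)&(z<-.022)&(W[...,2]>.108)
    vv,uu=np.where(m)
    for a,b in zip(vv,uu): print(a,b,((W[a,b]-s["tcp_pos"])*1000).round(1))
save("c4.png",np.hstack(out))
```

```text
t 4.7 p [0.5881 0.0049 0.185 ] yaw_y 79.06 tilt [-0.0014 -0.0009] F [-0.51  0.85 -0.93] M [ 0.    -0.028  0.037] w 0.0093 j6 -89.9
scene 350 211 campos [1.10018352 0.23326934 1.11710386]
208 350 [  7.6  -0.  -31.7]
208 351 [  5.6   1.8 -33. ]
208 352 [  4.5   4.1 -32.6]
208 353 [  3.9   6.6 -31.2]
208 354 [  1.9   8.5 -32.4]
209 350 [ 10.4   1.5 -31.3]
209 351 [  7.9   3.2 -33.6]
209 352 [  6.2   5.2 -34.2]
209 353 [  3.9   7.  -36. ]
210 348 [ -7.8 -12.2 -76.6]
210 349 [  6.1  -2.9 -47. ]
210 350 [  4.8  -0.7 -47. ]
210 351 [  2.1   0.9 -49.5]
210 352 [  1.    3.2 -49. ]
211 348 [  8.3  -4.5 -50.5]
211 349 [  9.   -1.3 -46.4]
211 350 [  7.2   0.7 -47.2]
211 351 [  2.4   1.3 -54. ]
212 347 [ 14.   -4.4 -47. ]
212 348 [ 11.2  -2.8 -49.7]
212 349 [ 11.7   0.2 -46.1]
212 350 [  5.6   0.3 -55.5]
212 351 [ -0.3   0.5 -64.2]
212 355 [-12.4   6.6 -76.9]
213 347 [ 11.   -5.5 -57.8]
213 348 [ 13.   -1.7 -51.2]
213 349 [ 11.2   0.3 -52.1]
213 350 [  4.1  -0.1 -63.4]
213 351 [  2.2   1.9 -64.4]
214 348 [ 11.6  -2.  -59.1]
214 361 [-15.2  23.2 -76.5]
215 340 [ 16.4 -22.7 -76.7]
220 345 [ 22.6  -3.8 -76.3]
top 285 188 campos [ 0.42415168 -0.07964896  1.20281004]
193 286 [ -9.4   0.6 -76.3]
194 278 [-12.7  23.7 -76.7]
194 279 [-12.8  20.7 -75.6]
195 278 [-15.8  23.5 -75.7]
```

View pics/c4.png

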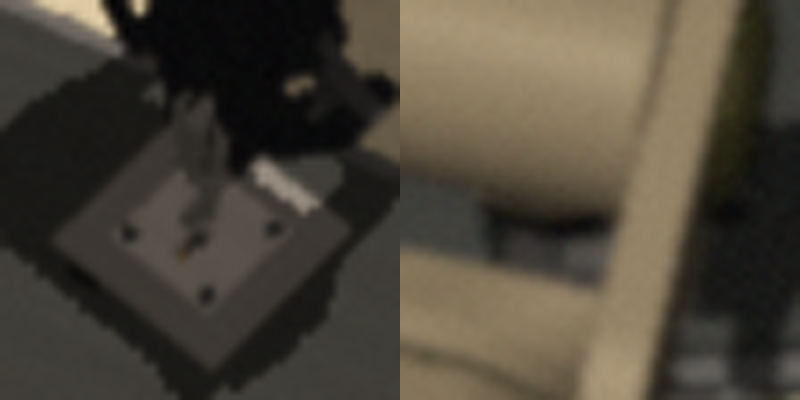

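The crop confirms the shank hanging over the plate at (200,220) left, just above the keyhole at (195,240), with the bit towards the slot. The collar points put the key's axis at the TCP. Shifting 1.2 mm and feeling down.

>>> {"fn": "carry_out", "kwargs": {"rows": [[-1,[0,-0.12,0.3],0],[-1,[0,-0.12,0.7],0],[-1,[0,-0.12,1],0],[-1,[0,-0.12,1.2],0],[-1,[0,-0.12,1.4],0],[-1,[0,-0.12,1.5],0],[-1,[0,-0.12,1.5],0]]}}

```text
clock: 5.68
tcp_pos: [0.5879, 0.0033, 0.1701]
tcp_rot: [[-0.982, 0.19, -0.001], [0.19, 0.982, -0.001], [0.001, -0.001, -1.0]]
force: [-0.7, 1.0, -0.9]
gripper_width: 0.0095
```

```bash
python3 -c "
from h import *
st()"
```

```text
t 5.675 p [0.5879 0.0033 0.1701] yaw_y 79.03 tilt [-0.0012 -0.001 ] F [-0.71  0.97 -0.87] M [-0.084 -0.032 -0.057] w 0.0095 j6 -90.1
```

>>> {"fn": "carry_out", "kwargs": {"rows": [[-1,[0,0,0.1],0],[-1,[0,0,0.2],0],[-1,[0,0,0.2],0]]}}

```text
clock: 6.05
tcp_pos: [0.5879, 0.0033, 0.168]
tcp_rot: [[-0.982, 0.19, -0.001], [0.19, 0.982, -0.001], [0.001, -0.001, -1.0]]
force: [0.1, -0.6, -1.2]
gripper_width: 0.009
```

>>> {"fn": "carry_out", "kwargs": {"rows": [[-1,[0,0,0.1],0],[-1,[0,0,0.2],0],[-1,[0,0,0.3],0],[-1,[0,0,0.3],0]]}}

```text
clock: 6.55
tcp_pos: [0.5878, 0.0033, 0.1649]
tcp_rot: [[-0.982, 0.19, -0.002], [0.19, 0.982, -0.001], [0.001, -0.001, -1.0]]
force: [0.2, 0.8, 0.2]
gripper_width: 0.009
```

The shank is in the hole with no side force. Now the bit.

>>> {"fn": "carry_out", "kwargs": {"rows": [[-1,[0,0,0.1],0],[-1,[0,0,0.2],0],[-1,[0,0,0.3],0],[-1,[0,0,0.4],0],[-1,[0,0,0.4],0]]}}

```text
clock: 7.18
tcp_pos: [0.5878, 0.0033, 0.1608]
tcp_rot: [[-0.982, 0.19, -0.002], [0.19, 0.982, -0.001], [0.001, -0.001, -1.0]]
force: [-0.3, -0.1, -0.4]
gripper_width: 0.0086
```

```bash
python3 -c "
from h import *
st()"
```

```text
t 7.175 p [0.5878 0.0033 0.1608] yaw_y 79.03 tilt [-0.0017 -0.0009] F [-0.27 -0.06 -0.43] M [ 0.011 -0.032 -0.008] w 0.0086 j6 -90.1
```

>>> {"fn": "carry_out", "kwargs": {"rows": [[-1,[0,0,0.1],0],[-1,[0,0,0.2],0],[-1,[0,0,0.25],0],[-1,[0,0,0.25],0]]}}

```text
clock: 7.68
tcp_pos: [0.5878, 0.0033, 0.1583]
tcp_rot: [[-0.982, 0.19, -0.002], [0.19, 0.982, -0.001], [0.002, -0.001, -1.0]]
force: [-0.4, -0.3, 0.1]
gripper_width: 0.0093
```

The bit has entered the slot without resistance. Continuing down in small steps.

>>> {"fn": "carry_out", "kwargs": {"rows": [[-1,[0,0,0.1],0],[-1,[0,0,0.2],0],[-1,[0,0,0.3],0],[-1,[0,0,0.3],0]]}}

```text
clock: 8.18
tcp_pos: [0.5878, 0.0033, 0.1551]
tcp_rot: [[-0.982, 0.19, -0.002], [0.19, 0.982, -0.001], [0.002, -0.001, -1.0]]
force: [-0.4, 0.2, -0.5]
gripper_width: 0.0091
```

>>> {"fn": "carry_out", "kwargs": {"rows": [[-1,[0,0,0.1],0],[-1,[0,0,0.2],0],[-1,[0,0,0.3],0],[-1,[0,0,0.3],0]]}}

```text
clock: 8.68
tcp_pos: [0.5877, 0.0034, 0.1521]
tcp_rot: [[-0.982, 0.19, -0.002], [0.19, 0.982, -0.001], [0.002, -0.001, -1.0]]
force: [-0.6, -0.5, -0.6]
gripper_width: 0.009
```

>>> {"fn": "carry_out", "kwargs": {"rows": [[-1,[0,0,0.1],0],[-1,[0,0,0.2],0],[-1,[0,0,0.3],0],[-1,[0,0,0.3],0]]}}

```text
clock: 9.18
tcp_pos: [0.5877, 0.0034, 0.1489]
tcp_rot: [[-0.982, 0.19, -0.002], [0.19, 0.982, -0.001], [0.002, -0.001, -1.0]]
force: [-1.1, 0.2, -1.2]
gripper_width: 0.0092
```

>>> {"fn": "carry_out", "kwargs": {"rows": [[-1,[0,0,0.1],0],[-1,[0,0,0.2],0],[-1,[0,0,0.4],0],[-1,[0,0,0.6],0],[-1,[0,0,0.7],0],[-1,[0,0,0.7],0]]}}

```text
clock: 9.93
tcp_pos: [0.5876, 0.0033, 0.1419]
tcp_rot: [[-0.982, 0.19, -0.002], [0.19, 0.982, -0.001], [0.002, -0.001, -1.0]]
force: [-0.3, 1.0, 0.5]
gripper_width: 0.009
```

>>> {"fn": "carry_out", "kwargs": {"rows": [[-1,[0,0,0.1],0],[-1,[0,0,0.2],0],[-1,[0,0,0.2],0]]}}

```text
clock: 10.3
tcp_pos: [0.5876, 0.0034, 0.1398]
tcp_rot: [[-0.982, 0.19, -0.003], [0.19, 0.982, -0.001], [0.002, -0.001, -1.0]]
force: [0.6, -0.2, 0.1]
gripper_width: 0.0093
```

>>> {"fn": "carry_out", "kwargs": {"rows": [[-1,[0,0,0.1],0],[-1,[0,0,0.15],0],[-1,[0,0,0.15],0]]}}

```text
clock: 10.68
tcp_pos: [0.5876, 0.0034, 0.1384]
tcp_rot: [[-0.982, 0.19, -0.002], [0.19, 0.982, -0.001], [0.002, -0.001, -1.0]]
force: [-0.3, 0.1, -0.1]
gripper_width: 0.0095
```

>>> {"fn": "carry_out", "kwargs": {"rows": [[-1,[0,0,0.1],0],[-1,[0,0,0.1],0],[-1,[0,0,0.1],0]]}}

```text
clock: 11.05
tcp_pos: [0.5876, 0.0034, 0.1377]
tcp_rot: [[-0.982, 0.19, -0.002], [0.19, 0.982, -0.001], [0.002, -0.001, -1.0]]
force: [-1.8, -0.0, 5.8]
gripper_width: 0.0091
```

>>> {"fn": "carry_out", "kwargs": {"rows": [[-1,[0,0,0.1],0],[-1,[0,0,0.1],0],[-1,[0,0,0.1],0]]}}

```text
clock: 11.42
tcp_pos: [0.5877, 0.0034, 0.1373]
tcp_rot: [[-0.982, 0.19, -0.002], [0.19, 0.982, -0.001], [0.002, -0.001, -1.0]]
force: [-3.1, -0.5, 8.1]
gripper_width: 0.0093
```

The collar seated at TCP z ≈ 0.1385 (expected 0.1388), with about 8 N on the plate, so the key is fully home. Easing slightly and turning clockwise (+ about the tool's z) in steps.

>>> {"fn": "carry_out", "kwargs": {"rows": [[-1,[0,0,-0.04],0.05],[-1,[0,0,-0.04],0.12],[-1,[0,0,-0.04],0.2],[-1,[0,0,-0.04],0.28],[-1,[0,0,-0.04],0.28]]}}

```text
clock: 12.05
tcp_pos: [0.5885, 0.0039, 0.138]
tcp_rot: [[-0.891, 0.454, 0.001], [0.454, 0.891, 0.0], [-0.001, 0.0, -1.0]]
force: [2.7, 4.4, 3.4]
gripper_width: 0.0092
```

```bash
python3 -c "
from h import *
st()"
```

```text
t 12.05 p [0.5885 0.0039 0.138 ] yaw_y 63.03 tilt [0.0008 0.    ] F [2.72 4.42 3.42] M [ 0.829 -0.653  0.071] w 0.0092 j6 -74.1
```

>>> {"fn": "carry_out", "kwargs": {"rows": [[-1,[0,0.04,0],0.08],[-1,[0,0.04,0],0.16],[-1,[0,0.04,0],0.24],[-1,[0,0.04,0],0.32],[-1,[0,0.04,0],0.4],[-1,[0,0.04,0],0.4]]}}

```text
clock: 12.8
tcp_pos: [0.5897, 0.0049, 0.1381]
tcp_rot: [[-0.645, 0.764, 0.004], [0.764, 0.645, 0.001], [-0.002, 0.004, -1.0]]
force: [6.0, 4.7, 0.3]
gripper_width: 0.0094
```

```bash
python3 -c "
from h import *
st()"
```

```text
t 12.8 p [0.5897 0.0049 0.1381] yaw_y 40.16 tilt [0.0042 0.0012] F [5.98 4.68 0.26] M [ 1.003 -1.18   0.135] w 0.0094 j6 -51.2
```

>>> {"fn": "carry_out", "kwargs": {"rows": [[-1,[0,0,0],0.08],[-1,[0,0,0],0.16],[-1,[0,0,0],0.24],[-1,[0,0,0],0.32],[-1,[0,0,0],0.4],[-1,[0,0,0],0.4]]}}

```text
clock: 13.55
tcp_pos: [0.5907, 0.0047, 0.1382]
tcp_rot: [[-0.297, 0.955, 0.007], [0.955, 0.297, 0.001], [-0.001, 0.007, -1.0]]
force: [6.7, 0.5, 0.1]
gripper_width: 0.0092
```

```bash
cat > dr.py <<'E'
from h import *
s=st()
im,d,K,R,t=cam("top"); W=cloud(d,K,R,t)
for y in(-.09,-.06,.06,.09):
    m=(abs(W[...,1]-y)<.01)&(W[...,2]>.06)&(W[...,0]>.4)&(W[...,0]<.6); print(y,"front x",np.nanpercentile(W[m][:,0],1) if m.any() else None)
A=np.load("top0.npz");W0=cloud(A["d"],A["K"],A["R"],A["t"])
for y in(-.09,-.06,.06,.09):
    m=(abs(W0[...,1]-y)<.01)&(W0[...,2]>.06)&(W0[...,0]>.4)&(W0[...,0]<.6); print("start",np.nanpercentile(W0[m][:,0],1))
E
python3 dr.py
```

```text
t 13.55 p [0.5907 0.0047 0.1382] yaw_y 17.29 tilt [0.0071 0.0008] F [6.69 0.47 0.12] M [ 0.245 -1.067  0.123] w 0.0092 j6 -28.3
-0.09 front x 0.5227736611339414
-0.06 front x 0.5206683373212024
0.06 front x 0.40151980994319997
0.09 front x 0.4006643808410613
start 0.5227606010729233
start 0.5201975439663613
start 0.5125407856492956
start 0.5106827437476387
```

>>> {"fn": "carry_out", "kwargs": {"rows": [[-1,[0,0,0],0.06],[-1,[0,0,0],0.12],[-1,[0,0,0],0.12],[-1,[0,0,0],0.12]]}}

```text
clock: 14.1
tcp_pos: [0.591, 0.0046, 0.1382]
tcp_rot: [[-0.183, 0.983, 0.008], [0.983, 0.183, 0.001], [-0.001, 0.008, -1.0]]
force: [4.0, 0.3, 0.4]
gripper_width: 0.0091
```

```bash
python3 dr.py
python3 - <<'E'
from h import *
im,d,K,R,t=cam("scene"); save("c5.png",cv2.resize(im[150:320,230:480],(800,544),interpolation=cv2.INTER_CUBIC))
E
```

```text
t 14.1 p [0.591  0.0046 0.1382] yaw_y 10.56 tilt [0.0083 0.0006] F [3.98 0.26 0.38] M [ 0.037 -0.989  0.138] w 0.0091 j6 -21.6
-0.09 front x 0.5226163876664153
-0.06 front x 0.5202791884140229
0.06 front x 0.4016691488539464
0.09 front x 0.4006709023147773
start 0.5227606010729233
start 0.5201975439663613
start 0.5125407856492956
start 0.5106827437476387
```

View pics/c5.png

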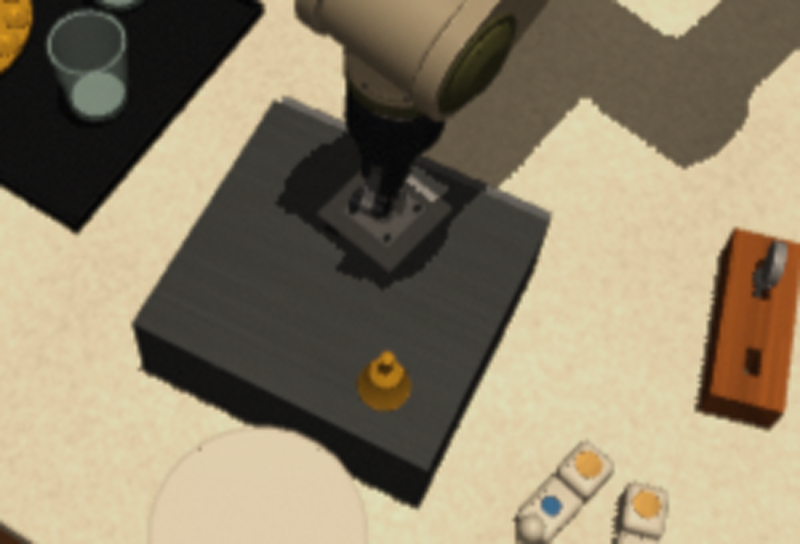

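The drawer is still shut in the crop: no panel shows past the edge at (480,190). The grip lags under the cam torque, so I'll grip more firmly and turn on; the stop is at about 1.45 rad.

>>> {"fn": "carry_out", "kwargs": {"rows": [[-1,[0,0,0],0],[-1,[0,0,0],0.05],[-1,[0,0,0],0.1],[-1,[0,0,0],0.1],[-1,[0,0,0],0.1]], "newtons": 100}}

```text
clock: 14.82
tcp_pos: [0.5909, 0.0044, 0.1382]
tcp_rot: [[-0.085, 0.996, 0.008], [0.996, 0.085, 0.0], [-0.0, 0.008, -1.0]]
force: [2.9, -3.4, 1.3]
gripper_width: 0.0087
```

```bash
python3 dr.py | head -3
```

```text
t 14.825 p [0.5909 0.0044 0.1382] yaw_y 4.85 tilt [0.008  0.0003] F [ 2.95 -3.36  1.27] M [-0.336 -0.625  0.048] w 0.0087 j6 -15.9
-0.09 front x 0.46517449751457773
-0.06 front x 0.45970147957132507
```

The drawer is out 60 mm at its −y half (front x 0.522 → 0.465). Releasing the key and withdrawing straight up.

>>> {"fn": "carry_out", "kwargs": {"rows": [[-0.6,[0,0,0],0],[-0.3,[0,0,0],0],[0,[0,0,0],0],[0,[0,0,0],0],[0,[0,0,-2],0],[0,[0,0,-6],0],[0,[0,0,-11],0],[0,[0,0,-14],0],[0,[0,0,-14],0]]}}

```text
clock: 16.0
tcp_pos: [0.5904, 0.0043, 0.2804]
tcp_rot: [[-0.084, 0.996, 0.012], [0.996, 0.084, -0.001], [-0.002, 0.012, -1.0]]
force: [-0.3, 0.5, -0.5]
gripper_width: 0.0421
```

>>> {"fn": "carry_out", "kwargs": {"rows": [[0,[-4,0,0],0],[0,[-9,0,0],0],[0,[-14,0,0],0],[0,[-18,0,0],0],[0,[-18,0,0],0]]}}

```text
clock: 16.62
tcp_pos: [0.605, -0.1774, 0.2785]
tcp_rot: [[-0.081, 0.997, 0.009], [0.997, 0.081, 0.001], [-0.0, 0.009, -1.0]]
force: [-0.4, 0.3, 0.3]
gripper_width: 0.0426
```

Run:
```python
from h import *
st()
im,d,K,R,t=cam("scene"); b=cam("top"); 
save("c6.png",np.vstack([cv2.resize(im[130:320,150:550],(800,380)),cv2.resize(b[0][110:260,140:500],(528,220))[:, :].copy() if 0 else cv2.resize(b[0][120:240,140:500],(800,220))]))
c=im[195:230,330:375];
```

```text
t 16.625 p [ 0.605  -0.1774  0.2785] yaw_y 4.65 tilt [0.0094 0.0006] F [-0.38  0.34  0.35] M [ 0.013  0.013 -0.011] w 0.0426 j6 -31.7
```

View pics/c6.png

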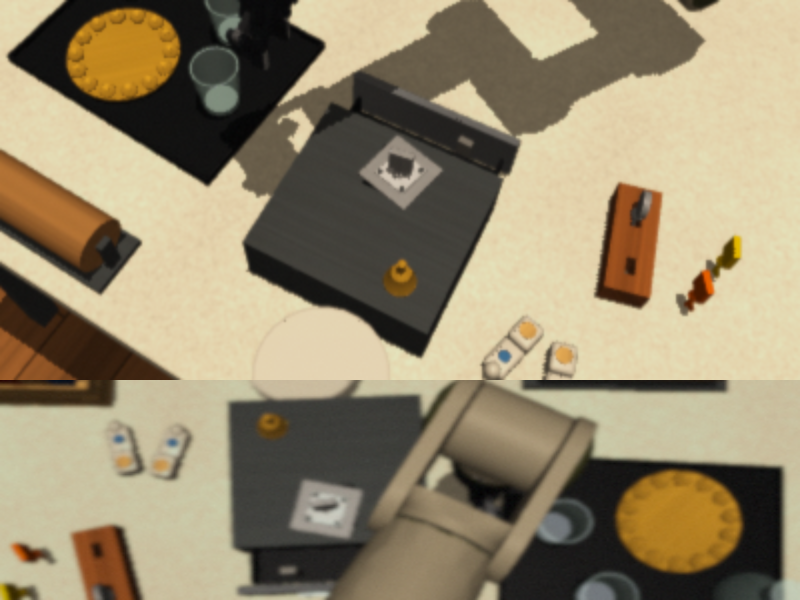

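The picture shows the key standing in the lock at (400,165), the drawer out with its front panel at (435,120), and the round key, look-alikes, bell, clogs and glassware in place. The arm is clear, high above the tray.

```bash
python3 -c "
from h import *
im,d,K,R,t=cam('scene');W=cloud(d,K,R,t)
m=(abs(W[...,0]-.59)<.03)&(abs(W[...,1]-.004)<.03)&(W[...,2]>.125)&(W[...,2]<.2);print(m.sum(),W[m].mean(0),W[m][:,2].max())
print(ctrl.sign_off())"
```

```text
112 [0.59453518 0.00512504 0.14500907] 0.15918318967047068
the job is handed in; nothing more can be done
None
```

The job is done and handed in: the square-bow key is standing in the lock, turned clockwise, and the drawer has sprung out. It took about 17 s of robot time against the 72 s limit.

- **Key:** I took the steel square-bow key from the far socket. The camera depth showed its bit pointing the way the stand describes.
- **Keyhole:** I found it by eye at about (0.588, 0.004), turned about −11°. The key then went in by small steps with almost no force until its collar rested on the plate, pressing with about 8 N.
- **Turning:** The bolt let go late, between about 1.20 and 1.30 rad of gripper turn against the nominal 1 rad. At 1.20 rad the drawer was still shut; I put the difference down to the key lagging in the grip. I raised the grip from 70 N to 100 N for the last step. Side force never passed about 8 N and the moment about the key's axis about 0.14 N m.

**Last checks:**
- The drawer front had moved out 57–60 mm, measured before I let go of the key; the last picture still shows it open.
- The key's top is at z ≈ 0.159, against about 0.156 expected for a fully home key, which is within the measuring error.
- In the last picture the round key, the orange and yellow look-alikes, and the things on the counter in view look unmoved. The decanter and the far tumbler were only partly in view.
- The arm was clear of everything.

No check failed. The front measurement on the drawer's +y half was blocked by the arm, so the distance comes from the other half only.

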